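Fetch a soap mould from the cooling well with the hook rod

ROBOT

A 6-joint arm with a two-finger parallel gripper is mounted at the origin on the work surface. World frame = base frame: x ahead of the robot, y to its left, z up, the work surface at z = 0. Lengths are in m, angles in degrees, forces in N, time in s.
With the tool pointing down it reaches from about 0.325 to 0.85 m from the base axis. Payload 15.5 kg.
Tool frame: the origin (TCP) lies at the very end of the fingers, on their centre line; the grasp point (between the pads) lies arm.grip_depth behind it (arm.grip_depth is the distance from the TCP to the grasp point, in m); z points along the fingers, y is the direction in which the jaws open and shut (so a half turn about z gives the same grasp; the last joint's range is limited). The gripper opens to 91 mm and grips with 3 to 60 N. Pads are 32 mm wide; open, the fingers measure 118 mm over their backs; the gripper's body (76 mm by 178 mm) begins 60 mm behind the grasp point.
Start: joints at [-68.955, 28.281, 77.091, -0, 74.628, -5.472], TCP at [0.279, -0.559, 0.214] pointing down, gripper open.
Joint ranges: [-166.48, 166.48], [-47.26, 123.95], [12.59, 153.08], [-70.14, 250.14], [6.76, 159.57], [-176.63, 176.63]. Speed limits (degrees/s): [108.29, 108.29, 147.25, 172.46, 172.46, 172.46].

INTERFACE

Orientations are given as a 3x3 rotation matrix whose columns are the frame's x, y, z axes.
In Python, from rig import arm gives the robot as it stands. Calls block until the motion is done:
- arm.move_to(position, orientation): joint-space move of the TCP to a pose.
- arm.move_l(position, orientation=None, feed=0.15): straight line of the TCP; orientation=None keeps the orientation; feed is the mean speed in m/s.
- arm.move_joints(angles): joint-space move.
- arm.grip(opening): finger opening in m; the grip force is fixed at half the most; returns when the fingers have stopped.
- arm.sleep(seconds).
- arm.solve_ik(position, orientation): joint angles nearest the present ones, or None.
- arm.snapshot(name): name is "scene" or "top" or "wrist"; returns the picture (384x512x3 uint8, red, green, blue); there is no depth.
- arm.get_calibration(name): a dict with "intrinsics" (3x3 intrinsics, pixels), "k1" (the pictures are not rectified: a ray, as slopes to the right and down, at radius r is drawn at 1 + k1 r^2 times it, then the intrinsics apply), "cam_to_world" (4x4, takes a point from camera to world coordinates). Camera axes: x right, y down, z forward; pixel columns grow to the right and rows downward; lengths in m; the calibration is good to about 2 mm. A picture is of the moment at which its call begins: read the wrist's pose just before it. get_calibration takes no time and is no camera call; for the wrist camera it gives the pose at the moment of the call.
A pose or a line that the arm cannot do raises arm.Unreachable and nothing moves.
- arm.sign_off(): hands the job in, once; it reports no verdict.
Readings, each from a call of its own:
- arm.current_t(): time.
- arm.current_joint_positions(): joint angles.
- arm.current_dq(): joint speeds.
- arm.current_tau(): joint torques, N m.
- arm.current_ee_pos(): TCP position.
- arm.current_tool_rot(): TCP orientation.
- arm.current_force(): force on the tool from outside, world axes, zero at the start.
- arm.current_torque(): the same for the moment, N m.
- arm.current_width(): finger opening in m.
Only numpy, scipy, OpenCV 4.12 (cv2) and the standard library are available. Lean on these libraries where they do the work, as an engineer would, in place of code of your own. Each camera call takes 0.05 s, during which the arm holds its last target. There are 200 camera calls.

TASK

Take the hook rod from its fork stand and use it to fetch the small lidded mould that hangs deep inside the narrow steel cooling well: the rod's length is not known, so feel the hook down gently onto the lid, slide it under the wire handle and lift the mould out. Set the mould down gently, upright, in the middle of the stone slab, unhook it, and hang the rod back in the fork as it was. Do not touch the mould with the fingers, never press, push or drop anything hard, and leave the other things where they are.

Things in the scene. Friction and masses are not known exactly. Their poses are not given: they have to be found in the camera images.
- rod_grip (a point): Telescopic steel hook rod, 180 g, hanging upright. This point is the centre of its black square handle, 16 x 16 mm, 60 mm tall; z up along the rod, x the way the hook's toe points. The handle stands on a collar whose underside is 36 mm below this point. The flat sole of the hook is 118 to 148 mm below this point: constant in a run but not reported, find it by touch
- rod_collar (a point): Middle of the underside of the rod's collar (36 mm across, 6 mm thick). Below it: sleeve 12 mm across, 50 mm long, then the 8 mm shaft, stiff in the sleeve up to 40 N. At its foot a toe 6 mm thick runs along +x and turns up; it reaches 19 mm from the rod's axis, its tip is 12 mm high above the sole; the throat between shaft and tip is 9 mm wide, its floor 6 mm above the sole
- fork (a point): Home of the collar: top face of the fixed stand's fork, 150 mm above the counter. z up; the fork opens to -x. The gap between the tines is 20 mm wide, from x = -27 mm (open) to +13 mm (closed); the fork is 56 mm wide, 8 mm thick, on a post at x = +42 to +58 mm, no higher than the fork. The sleeve sits in the gap, the collar on the tines: lift, then draw out to -x
- well_mouth (a point): Steel cooling well, fixed, 90 (x) x 82 (y) x 130 mm tall, open on top. This point is the centre of the mouth at rim height; z up. Inside 80 (x) x 72 (y) mm; ledges 10 mm wide along both y walls, their tops 79 mm below the rim, carry the mould
- mould_lid (a point): Closed steel mould, about 240 to 360 g, 60 (x) x 44 (y) x 30 mm, hanging loose in the well by the lips of its lid (62 mm wide in y, 4 mm thick). This point is the middle of the lid's flat, unyielding top (land at 10 mm/s or less), 75 mm below the well's rim at the start, 30 mm above its underside; z up, x within 0.05 rad of the well's x
- mould_handle (a point): Top of the mould's rigid wire handle, 21 mm above the middle of the lid. The wire is 5 mm thick and stands across y: legs at y = +-20 mm, rising to a blunt peak in the middle. Free gap under it 16 mm high at the middle, 13 mm at y = +-18 mm. The hook goes under it along x, its sole sliding on the lid, and carries the wire in its throat
- slab_top (a point): Fixed stone cooling slab 150 x 150 x 12 mm; this point is the centre of its top face; z up
- jug: clear plastic measuring jug, 96 mm across, 110 mm tall; origin under its centre. Bystander
- oil: amber bottle, 60 mm across, 150 mm tall; origin under its centre. Bystander
- soap_a: white bar of soap 75 x 50 x 25 mm; origin under its centre. Bystander
- soap_b: bluish bar of soap 75 x 50 x 25 mm; origin under its centre. Bystander
- bowl: white bowl 110 mm across, 45 mm high; origin under its centre. Bystander
- spatula: white spatula lying flat; origin under it. Bystander

How it is judged (in metres and radians):
On the way:
1. the mould hangs on the hook, clear above the well's rim (z of mould_lid in the frame of well_mouth above 0.032 m and contact force between rod and mould above 0.8 N and not (contact force between mould and well above 0.05 N)), for 0.2 s.
At the end, for the whole second after the job is handed in: The mould stands upright (within 0.1 rad) and at rest on the slab, the middle of its lid within 35 mm of the slab's centre, free of the hook; the rod hangs upright (within 0.12 rad) and at rest in the fork, its collar's underside within 16 mm of the home point (horizontal distance between mould_lid and slab_top below 0.035 m and z of mould_lid in the frame of slab_top between 0.026 and 0.034 m and angle between mould_lid's own z axis and vertical below 0.1 rad and linear speed of mould below 0.02 m/s and not (contact force between rod and mould above 0.05 N) and distance between rod_collar and fork below 0.016 m and angle between rod_collar's own z axis and vertical below 0.12 rad and linear speed of rod below 0.05 m/s); the robot touches nothing.
It fails at once if the mould is touched with the fingers or the arm (contact force between any of the fingers, the arm and mould above 0.5 N).
It fails at once if the rod presses on the mould or the well with more than 25 N (contact force between rod and mould above 25 N or contact force between rod and well above 25 N).
It fails at once if the mould is dropped or pressed on the slab, or jammed in the well, with more than 30 N (contact force between mould and slab above 30 N or contact force between mould and well above 30 N).
It fails at once if the mould is tipped over (more than 0.7 rad) (angle between mould_lid's own z axis and vertical above 0.7 rad).
It fails at once if a bystander is moved by more than 20 mm (distance of any of jug, oil, soap_a, soap_b, bowl, spatula from where it was at the start of the episode above 0.02 m).
It also fails if it takes over 70 s, if anything falls off the work surface, if the arm or the gripper's body presses on something with over 40 N, if the wrist force passes 120 N, or if a joint passes its speed limit or range.

## Working session

There is one attempt and no reset: what is moved stays moved. The work goes in short steps, each a Python script; the robot and the scene stay as the last script left them, time stands still between calls to the robot, and variables do not carry over. Pictures are saved under pics/ and viewed, about 8 in all and at most 12, crops included, and the job is handed in when it is done.

```bash
ls; mkdir -p pics
python3 - <<'E'
from rig import arm
import cv2,numpy as np
for n in ("scene","top"):
    im=arm.snapshot(n); cv2.imwrite(f"pics/{n}0.png",im[:,:,::-1])
    c=arm.get_calibration(n); print(n,np.round(c["intrinsics"],1).tolist(),c["k1"],np.round(c["cam_to_world"],3).tolist())
c=arm.get_calibration("wrist");print(np.round(c["cam_to_world"],3).tolist(),np.round(c["intrinsics"],1).tolist(),c["k1"])
print(arm.grip_depth,arm.current_t(),arm.current_tool_rot(),arm.current_force())
a=cv2.imread("pics/top0.png");cv2.imwrite("pics/top0b.png",cv2.resize(a,(800,600),interpolation=cv2.INTER_CUBIC))
a=cv2.imread("pics/scene0.png");cv2.imwrite("pics/scene0b.png",cv2.resize(a,(800,600),interpolation=cv2.INTER_CUBIC))
E
```

```text
pics
scene [[376.1, 0.0, 253.9], [0.0, 376.1, 189.7], [0.0, 0.0, 1.0]] -0.09403406252305035 [[0.883, 0.355, -0.306, 0.824], [0.469, -0.68, 0.563, -0.453], [-0.008, -0.641, -0.767, 0.787], [0.0, 0.0, 0.0, 1.0]]
top [[438.7, 0.0, 256.3], [0.0, 438.7, 192.6], [0.0, 0.0, 1.0]] 0.05872396175672098 [[-0.019, -0.998, 0.052, 0.477], [-1.0, 0.018, -0.01, 0.01], [0.009, -0.052, -0.999, 1.314], [0.0, 0.0, 0.0, 1.0]]
[[0.446, -0.862, -0.239, 0.347], [-0.895, -0.431, -0.118, -0.526], [-0.002, 0.266, -0.964, 0.383], [0.0, 0.0, 0.0, 1.0]] [[324.4, 0.0, 258.2], [0.0, 324.4, 191.2], [0.0, 0.0, 1.0]] -0.06335767839997515
0.0188 0.1 [[ 8.94790699e-01  4.46485694e-01 -3.60987170e-04]
 [ 4.46485822e-01 -8.94790148e-01  1.00046433e-03]
 [ 1.23685249e-04 -1.05638184e-03 -9.99999434e-01]] [-0.32258952 -0.43791569 -0.52008018]
```

View pics/top0b.png

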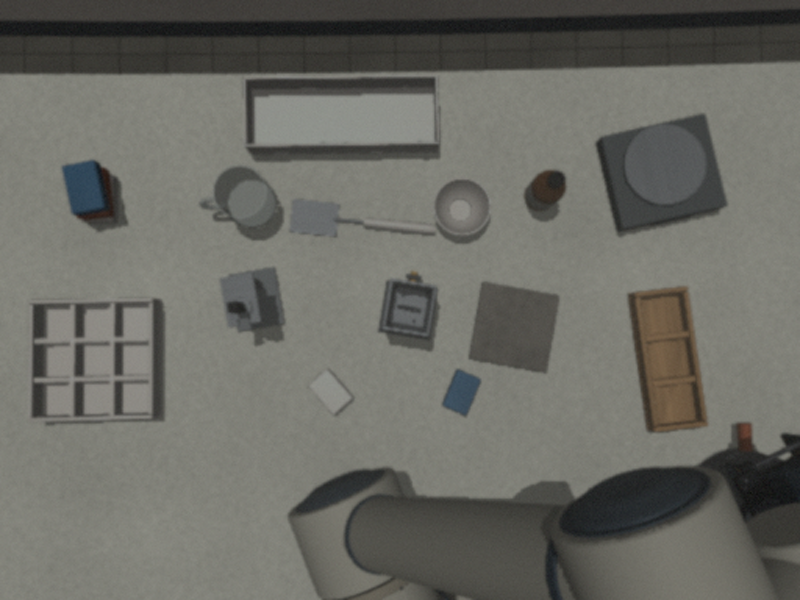

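View pics/scene0b.png

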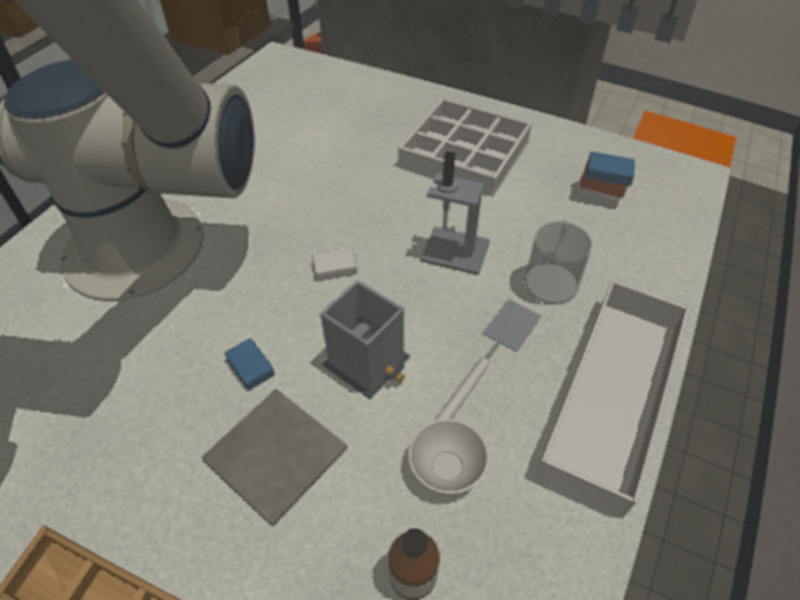

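The top view (800×600) shows the fork stand with its black handle at about (237,308), the well at (408,308) with the wire running roughly along world y, and the slab at (514,327). In the scene view the fork opens towards the robot and its post is on the far side. Next I'll take close wrist views.

```bash
cat > h.py <<'E'
from rig import arm
import cv2,numpy as np
def R(yaw):
    c,s=np.cos(np.radians(yaw)),np.sin(np.radians(yaw)); return np.array([[c,s,0],[s,-c,0],[0,0,-1.]])
def ray(cal,uv):
    K=cal["intrinsics"];d=np.array([(uv[0]-K[0,2])/K[0,0],(uv[1]-K[1,2])/K[1,1]]);u=d.copy()
    for _ in range(30): u=d/(1+cal["k1"]*(u@u))
    T=np.array(cal["cam_to_world"]);v=T[:3,:3]@np.array([u[0],u[1],1]);return T[:3,3],v/np.linalg.norm(v)
def onz(cal,uv,z):
    o,v=ray(cal,uv);return o+v*(z-o[2])/v[2]
def proj(cal,P):
    T=np.array(cal["cam_to_world"]);p=T[:3,:3].T@(np.array(P)-T[:3,3]);u=p[:2]/p[2];u=u*(1+cal["k1"]*(u@u))
    K=cal["intrinsics"];return u*[K[0,0],K[1,1]]+[K[0,2],K[1,2]]
def snap(name,fn):
    cal=arm.get_calibration("wrist") if name=="wrist" else arm.get_calibration(name)
    im=arm.snapshot(name)[:,:,::-1].copy();cv2.imwrite(fn,im);np.save(fn[:-4]+".npy",cal,allow_pickle=True);return im,cal
E
python3 - <<'E'
from h import *
c=arm.get_calibration("top");s=.64
for n,uv,z in (("handle",(237,308),.216),("well",(408,308),.13),("slab",(514,327),.012)): print(n,onz(c,(uv[0]*s,uv[1]*s),z).round(3))
h=onz(c,(237*s,308*s),.216);w=onz(c,(408*s,308*s),.13)
# wrist cam offset in tool: +x .075, back .169; axis tilted ~14deg toward TCP
for n,p in (("fork",h),("well",w)):
    for y in (0,):
        q=np.array([p[0]-.05,p[1],.37]);print(n,q,arm.solve_ik(q,R(y)),arm.solve_ik(q,R(90)))
E
```

```text
handle [0.528 0.261 0.216]
well [ 0.526 -0.014  0.13 ]
slab [ 0.492 -0.217  0.012]
fork [0.47789298 0.26070592 0.37      ] [ 2.23284012e+01  1.50022223e+01  7.38826265e+01 -2.54444375e-14
  9.11151512e+01  1.12328401e+02] [ 2.23284012e+01  1.50022223e+01  7.38826265e+01 -2.54444375e-14
  9.11151512e+01  2.23284012e+01]
well [ 0.47641816 -0.01387715  0.37      ] [-8.85192324e+00  8.70824372e+00  8.21819915e+01 -2.54444375e-14
  8.91097648e+01  8.11480768e+01] [-8.85192324e+00  8.70824372e+00  8.21819915e+01 -2.54444375e-14
  8.91097648e+01 -8.85192324e+00]
```

Run:
```python
from h import *
arm.move_to([0.526,-0.085,0.34],R(90)); a,ca=snap("wrist","pics/w1.png")
arm.move_to([0.528,0.20,0.34],R(90)); b,cb=snap("wrist","pics/w2.png"); print(arm.current_t(), arm.current_force(), arm.current_ee_pos())
p=proj(ca,[.526,-.014,.13]);q=proj(cb,[.528,.261,.2]);r=proj(ca,[.492,-.217,.012]);print(p,q,r)
def crop(im,p,h=75):
    x,y=int(p[0])-h,int(p[1])-h; x=max(0,min(x,512-2*h));y=max(0,min(y,384-2*h));print((x,y)); return cv2.resize(im[y:y+2*h,x:x+2*h],(400,400),interpolation=cv2.INTER_CUBIC)
cv2.imwrite("pics/c1.png",np.hstack([crop(a,p,50),crop(b,q,75)]))
```

```text
3.2833 [-0.39386765 -0.01738665  0.62608793] [0.52840824 0.19867819 0.33999485]
[257.60521875 104.41497764] [256.99829906 115.51751277] [237.40261284 231.09459026]
(207, 54)
(181, 40)
```

View pics/c1.png

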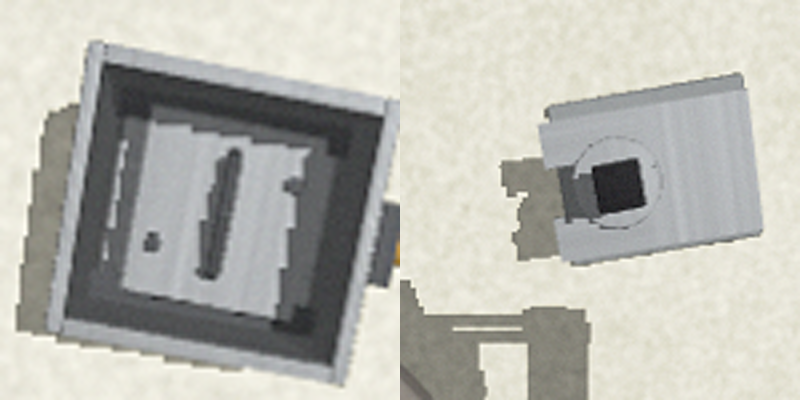

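View pics/w1.png

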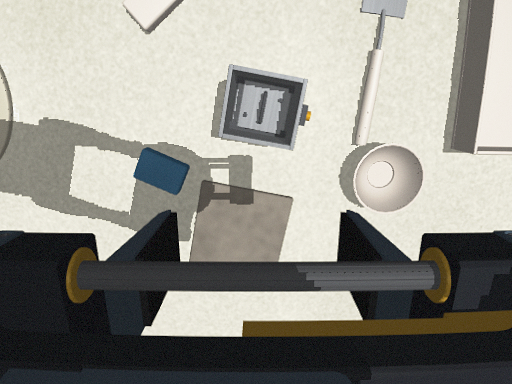

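The crop shows the well yawed about -10°, with the wire from crop (236,152) to (205,275). The fork is yawed about +10°, and the handle top is at crop (619,185). I'll measure these from masks and look at the hook's toe in the scene picture.

Run:
```python
from h import *
L=lambda n:(cv2.imread(f"pics/{n}.png"),np.load(f"pics/{n}.npy",allow_pickle=True).item())
a,ca=L("w1");b,cb=L("w2")
def rect(cal,mask,z,near):
    cs,_=cv2.findContours(mask,cv2.RETR_EXTERNAL,cv2.CHAIN_APPROX_NONE)
    c=min([c for c in cs if cv2.contourArea(c)>20],key=lambda c:np.linalg.norm(cv2.minAreaRect(c)[0]-np.array(near)))
    p=np.array([onz(cal,u,z)[:2] for u in c[:,0].astype(float)])*1000
    r=cv2.minAreaRect(p.astype(np.float32)); print(np.round(r[0],1),np.round(r[1],1),round(r[2],1),len(c)); return c
g=cv2.cvtColor(b,cv2.COLOR_BGR2GRAY); m=np.uint8(g<50)*255; m[200:]=0; print("handle top"); rect(cb,m,.216,(263,109))
# well outer corners at rim, plate corners (crop coords)
W=[onz(ca,(207+x/4-.4,54+y/4-.4),.13)[:2] for x,y in ((95,42),(397,102),(342,382),(52,330))]
W=np.array(W);print("well",(W*1000).round(1).tolist(),W.mean(0)*1000,[np.linalg.norm(W[i]-W[(i+1)%4])*1000 for i in range(4)])
r=cv2.minAreaRect((W*1000).astype(np.float32));print(r)
F=np.array([onz(cb,(181+x/2.667-.3,40+y/2.667-.3),.15)[:2] for x,y in ((140,125),(345,88),(362,232),(172,265))])*1000
print("fork",F.round(1).tolist(),[np.linalg.norm(F[i]-F[(i+1)%4]).round(1) for i in range(4)])
# wire: dark pixels within lid region
g=cv2.cvtColor(a,cv2.COLOR_BGR2GRAY); sub=g[54+35:54+72,207+47:207+62]; print("wire px thr")
ys,xs=np.nonzero(sub<90); P=np.array([onz(ca,(254+x,89+y),.0735)[:2] for x,y in zip(xs,ys)])*1000
c=P.mean(0);u,s,v=np.linalg.svd(P-c);t=(P-c)@v[0];print(c,np.degrees(np.arctan2(v[0,1],v[0,0])),t.min(),t.max(),len(P))
print("wire ends",[(onz(ca,(207+x/4-.4,54+y/4-.4),.071)*1000).round(1) for x,y in((236,155),(205,275))])
# lid plate corners: bright mask
print("lid",[(onz(ca,(207+x/4-.4,54+y/4-.4),.055)*1000).round(1).tolist() for x,y in((150,122),(308,150),(280,320),(122,290))])
# slab in top
im,ct=snap("top","pics/t1.png"); 
sl=[onz(ct,(x*.64,y*.64),.012)[:2]*1000 for x,y in((483,283),(559,294),(547,371),(470,360))];print("slab",np.mean(sl,0),[np.linalg.norm(sl[i]-sl[(i+1)%4]).round(1) for i in range(4)])
print("handle in top", proj(ct,[.53,.26,.216]))
s,cs=cv2.imread("pics/scene0.png"),arm.get_calibration("scene")
q=proj(cs,[.53,.26,.1]);x,y=int(q[0])-40,int(q[1])-45;print("crop",x,y)
cv2.imwrite("pics/c2.png",np.hstack([cv2.resize(s[y:y+80,x:x+80],(400,400),interpolation=cv2.INTER_CUBIC),cv2.resize(im[130:250,230:390][:, :],(400,300),interpolation=cv2.INTER_CUBIC)[:300].copy() if 0 else cv2.resize(im[150:250,280:380],(400,400),interpolation=cv2.INTER_CUBIC)]))
```

```text
handle top
[532.7 266.6] [15.1 14.9] 11.1 64
well [[495.9, 29.7], [580.0, 13.7], [566.4, -65.0], [481.7, -49.7]] [531.0099236  -17.84463393] [np.float64(85.54801845373784), np.float64(79.83678434161057), np.float64(86.04270299063349), np.float64(80.61844741438642)]
((531.1673583984375, -17.673870086669922), (80.61833190917969, 86.18523406982422), 79.75782012939453)
fork [[502.5, 289.3], [583.9, 303.5], [592.9, 247.1], [514.7, 233.6]] [np.float64(82.6), np.float64(57.1), np.float64(79.4), np.float64(57.1)]
wire px thr
[531.09429935 -18.71516777] -101.37537648293765 -21.68917708708533 19.873553130136067 118
wire ends [array([536.3,   0.9,  71. ]), array([526.1, -37.6,  71. ])]
lid [[507.7, 12.1, 55.0], [560.9, 3.0, 55.0], [552.1, -54.0, 55.0], [497.4, -43.6, 55.0]]
slab [ 491.80086691 -218.11259589] [np.float64(145.7), np.float64(147.9), np.float64(146.7), np.float64(148.5)]
handle in top [151.96039265 196.27035397]
crop 243 89
```

View pics/c2.png

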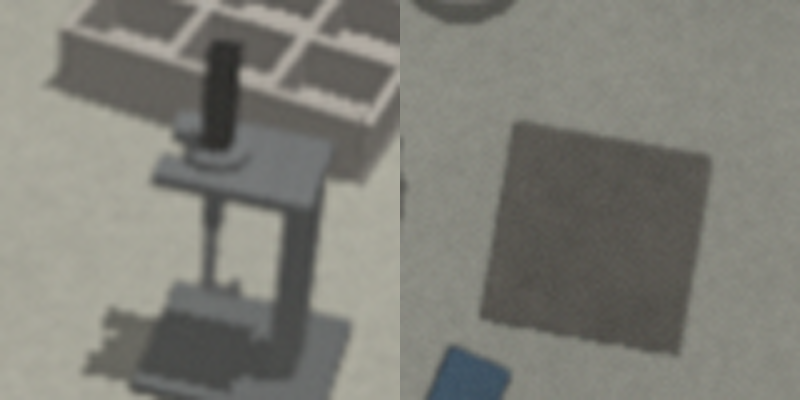

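The toe points to fork +x, at left crop (235,285). Fork yaw is about 10°, and the handle is at (532.7, 266.6). Next I'll grasp the rod, lift it and draw it out.

Run:
```python
from h import *
Y=100.3; h=np.array([.5327,.2666]); f=np.array([np.cos(np.radians(9.9)),np.sin(np.radians(9.9))])
arm.move_to([*h,.25],R(Y)); arm.move_l([*h,.1675],feed=.08)
arm.sleep(.2);F0=arm.current_force(); print("pre",F0)
print(arm.grip(0.010),arm.current_width()); arm.sleep(.2);print("gripped",arm.current_force(),arm.current_ee_pos())
p=arm.current_ee_pos(); np.save("home.npy",np.r_[p,Y])
arm.move_l([*h,.1675+.012],feed=.04);arm.sleep(.2);print("lift",arm.current_force(),arm.current_width(),arm.current_torque())
q=h-f*.085;arm.move_l([*q,.1795],feed=.1);arm.sleep(.1);print("out",arm.current_force(),arm.current_width())
arm.move_l([*q,.31],feed=.2);
arm.sleep(.4)
for _ in range(4): print(arm.current_force());arm.sleep(.05)
im,c=snap("scene","pics/s2.png");e=arm.current_ee_pos();print(e,arm.current_t())
print(proj(c,e),proj(c,e-[0,0,.1]),proj(c,e-[0,0,.115]))
q=proj(c,e-[0,0,.06]);x,y=int(q[0])-50,int(q[1])-50;print(x,y)
cv2.imwrite("pics/c3.png",cv2.resize(im[y:y+110,x:x+110],(600,600),interpolation=cv2.INTER_CUBIC))
```

```text
pre [ 0.54576154 -0.18511293 -0.18009721]
False 0.015789970841925474
gripped [ 0.84814502 -0.1423157   1.02327069] [0.5326703  0.26660344 0.16747095]
lift [-0.94256939  0.2383683  -1.9809053 ] 0.01569652938210959 [-0.01665618 -0.11651288  0.0096018 ]
out [ 0.41569072  0.31816078 -0.99864539] 0.01583557550478322
[-0.38291989  0.46684753 -2.50807065]
[-0.32709909  0.11848801 -1.51230578]
[ 0.22885137  0.48924702 -2.75538921]
[-0.41337857 -0.29301816 -1.18272235]
[0.44898897 0.25199448 0.31000257] 9.775
[255.19550531  59.61644922] [255.42935245  94.5259554 ] [255.46121292  99.32633918]
205 31
```

View pics/c3.png

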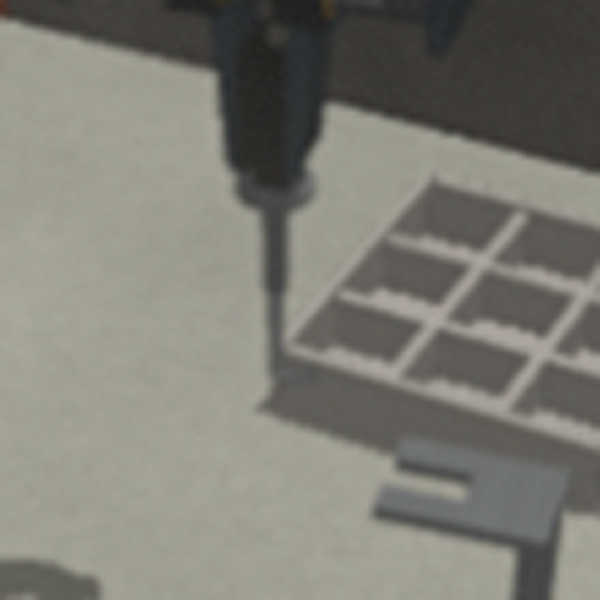

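The rod hangs straight in the grip: its axis is at column 255.4, as predicted, and the hook foot is about 136 mm below the grip point. I'll move over the well and feel downwards.

```bash
cat >> h.py <<'E'
MY=-11.0; YW=90+MY; m=np.array([np.cos(np.radians(MY)),np.sin(np.radians(MY))]); WIRE=np.array([.5311,-.0187])
def F(n=5,dt=.004):
    r=[]
    for _ in range(n): r.append(arm.current_force());arm.sleep(dt)
    return np.mean(r,0)
def down(xy,z,zmin,thr,step=.0006,feed=.008,R0=None):
    b=F(20);print("base",b.round(2))
    while z>zmin:
        z-=step;arm.move_l([*xy,z],feed=feed);f=F()-b
        if f[2]>thr:
            f=F(10)-b
            if f[2]>thr*.8: print("contact z",z,arm.current_ee_pos()[2],f.round(2));return z,b
    print("no contact",z);return None,b
E
python3 - <<'E'
from h import *
a=WIRE-.0265*m
arm.move_to([*a,.31],R(YW));arm.move_l([*a,.187],feed=.1);arm.sleep(.3)
print(np.std([F(1) for _ in range(10)],0))
t=arm.current_t();r=down(a,.187,.151,1.8);print(r,arm.current_t()-t,arm.current_t())
E
```

```text
[2.77555756e-17 0.00000000e+00 4.44089210e-16]
base [-0.22  0.7  -1.71]
contact z 0.17260000000000025 0.17270379188234483 [ 0.21 -0.56  2.86]
(0.17260000000000025, array([-0.2191555 ,  0.69618811, -1.71056394])) 6.0 18.5167
```

Contact is at TCP z 0.1726, which puts the sole 136.4 mm below the grip, matching the picture. Next I'll slide under the wire and lift gently.

Run:
```python
from h import *
z=.1726+.0012; a=WIRE-.0265*m
arm.move_l([*a,z],feed=.02);arm.sleep(.2);b=F(8,.02);print("base",b.round(2))
for s in np.arange(.003,.0181,.003):
    arm.move_l([*(a+s*m),z],feed=.02);f=F(4,.02)-b;print(round(s,4),f.round(2),"fx",(f[:2]@m).round(2))
    if abs(f[:2]@m)>4: print("STOP");break
else:
    p=a+.018*m
    for dz in (.005,.008,.010,.012,.014):
        arm.move_l([*p,z+dz],feed=.02);f=F(4,.02)-b;print("up",dz,f.round(2))
print(arm.current_t())
```

```text
base [ 0.03 -0.1  -1.73]
0.003 [ 0.05  0.05 -0.08] fx 0.04
0.006 [-0.08  0.49 -0.38] fx -0.17
0.009 [-0.47  0.32  0.18] fx -0.52
0.012 [-0.07  0.03  0.17] fx -0.08
0.015 [-0.16  0.27 -0.25] fx -0.2
0.018 [ 0.    0.13 -0.38] fx -0.02
up 0.005 [-0.38  0.01 -0.01]
up 0.008 [ 0.05 -0.4   0.09]
up 0.01 [ 0.03  0.18 -2.29]
up 0.012 [ 0.22  0.04 -2.82]
up 0.014 [-0.46  0.53 -2.58]
23.0833
```

Run:
```python
from h import *
p=WIRE-.0085*m; b=np.array([.03,-.1,-1.73])
for z in np.r_[np.arange(.1918,.31,.012),.315]:
    arm.move_l([*p,z],feed=.045);f=F(3,.015)-b
    if abs(f[:2]).max()>3 or f[2]<-6 or f[2]>-1: print("odd",z,f.round(2))
    if f[2]<-9: print("STOP");break
arm.sleep(.4);print(F(6,.02)-b,arm.current_t())
im,c=snap("scene","pics/s3.png")
e=arm.current_ee_pos();q=proj(c,e-[0,0,.12]);x,y=int(q[0])-60,int(q[1])-60;x,y=max(x,0),max(y,0)
cv2.imwrite("pics/c4.png",cv2.resize(im[y:y+120,x:x+120],(500,500),interpolation=cv2.INTER_CUBIC))
```

```text
[ 0.14492734 -0.00264497 -2.35374385] 28.625
```

View pics/c4.png

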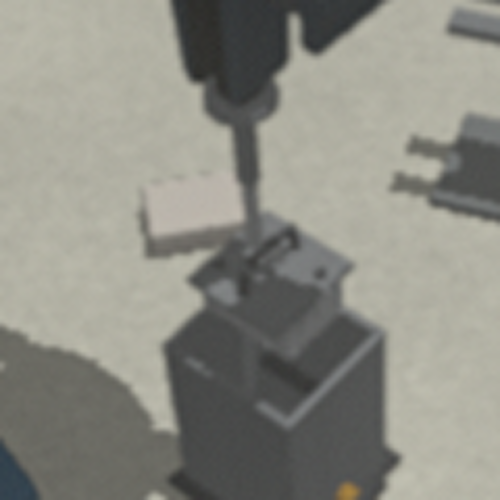

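The mould hangs level on the hook, clear of the rim. Now I'll take it to the slab, set it down by feel and unhook.

Run:
```python
from h import *
s=np.array([.4918,-.2181]); p=s-.0085*m; b0=np.array([.03,-.1,-1.73])
arm.move_l([*p,.315],feed=.08); arm.move_l([*p,.2],feed=.07);arm.move_l([*p,.176],feed=.03);arm.sleep(.4)
z,b=down(p,.176,.162,1.4)
print(arm.current_t())
if z:
    arm.move_l([*p,z-.0035],feed=.01);print("unloaded",(F(8,.02)-b0).round(2))
    arm.move_l([*p,z-.0075],feed=.01);f=F(8,.02)-b0;print("low",f.round(2))
    if f[2]<2.5:
        zz=z-.0075
        for d in np.arange(.004,.0241,.004):
            arm.move_l([*(p-d*m),zz],feed=.03);f=F(3,.015)-b0;print(d.round(3),f.round(2))
            if np.abs(f[:2]).max()>3: print("STOP");break
im,c=snap("scene","pics/s4.png");e=arm.current_ee_pos();q=proj(c,e-[0,0,.12]);x,y=max(int(q[0])-50,0),max(int(q[1])-50,0);print(e,arm.current_t())
cv2.imwrite("pics/c5.png",cv2.resize(im[y:y+100,x:x+100],(500,500),interpolation=cv2.INTER_CUBIC))
```

```text
base [ 0.09  0.08 -3.29]
contact z 0.1694000000000001 0.1693999828877615 [ 0.15 -0.77  1.62]
37.2583
unloaded [-0.28  0.23  0.16]
low [-0.36  0.24  0.25]
0.004 [-0.28  0.2  -0.42]
0.008 [-0.14 -0.17 -0.3 ]
0.012 [ 0.74 -0.14  0.4 ]
0.016 [ 0.16 -0.17 -0.02]
0.02 [ 0.05  0.05 -0.4 ]
0.024 [-0.09  0.27  0.05]
[ 0.45992094 -0.21192101  0.16193401] 40.625
```

View pics/c5.png

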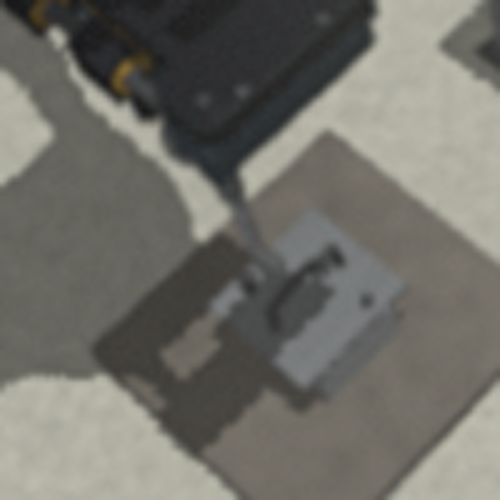

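The mould stands upright mid-slab. The hook is at the lid's -x edge, crop (270,265), clear of the wire. I'll return the rod to the fork.

Run:
```python
from h import *
e=arm.current_ee_pos();b0=np.array([.03,-.1,-1.73])
arm.move_l([*e[:2],.19],feed=.05);print((F(4,.02)-b0).round(2));arm.move_l([*e[:2],.31],feed=.15)
x,y,z,Y=np.load("home.npy");h=np.array([x,y]);f=np.array([np.cos(np.radians(9.9)),np.sin(np.radians(9.9))]);q=h-.085*f
arm.move_to([*q,.31],R(Y));arm.move_l([*q,z+.012],feed=.12);arm.sleep(.2);b=F(6,.02)
for s in (.06,.035,.015,0):
    arm.move_l([*(h-s*f),z+.012],feed=.06);g=F(3,.02)-b;print(s,g.round(2))
    if np.abs(g[:2]).max()>5: print("STOP");break
else:
    arm.move_l([*h,z+.003],feed=.05);arm.sleep(.2)
    r,b=down(h,z+.003,z-.0015,2.0);print(arm.current_t())
    arm.grip(.05);arm.sleep(.2)
    arm.grip(.09);print(arm.current_width());arm.move_l([*h,.26],feed=.1)
    arm.move_l([.50,.20,.34],feed=.15)
print(arm.current_t())
im,c=snap("wrist","pics/w3.png");_,_=snap("top","pics/t2.png");sc,_=snap("scene","pics/s5.png")
g=cv2.resize(sc[40:340,130:430],(500,500))
u=proj(c,[*h,.2]);xx,yy=max(0,min(int(u[0])-60,392)),max(0,int(u[1])-60)
cv2.imwrite("pics/c6.png",np.hstack([g,cv2.resize(im[yy:yy+120,xx:xx+120],(300,300)).repeat(1,0) if 0 else cv2.copyMakeBorder(cv2.resize(im[yy:yy+120,xx:xx+120],(300,300)),0,200,0,0,cv2.BORDER_CONSTANT)]))
```

```text
[-0.23 -0.06  0.12]
0.06 [-0.35 -0.54 -0.2 ]
0.035 [ 0.23 -0.48  0.14]
0.015 [ 0.44 -0.63  0.11]
0 [-0.01 -0.87 -0.02]
base [ 0.11  0.1  -2.21]
contact z 0.1668709529558049 0.1674529384010666 [-2.74 -1.46  9.97]
49.8417
0.08978267076438202
53.4417
```

View pics/c6.png

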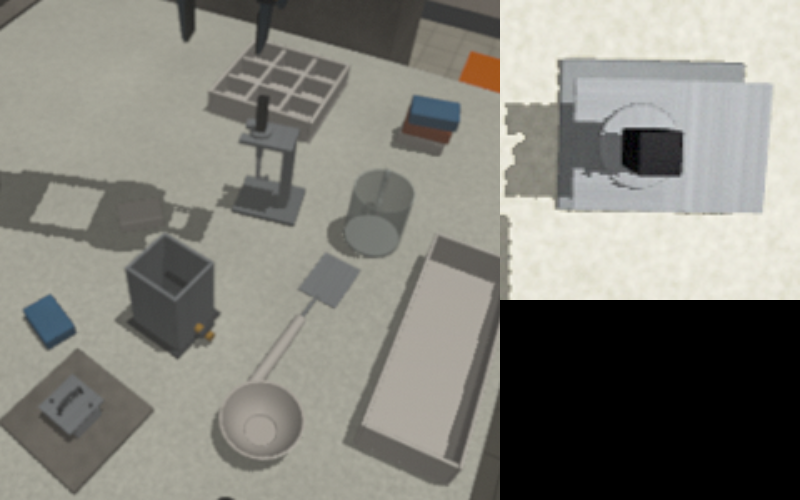

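The rod hangs upright in the fork, the mould stands mid-slab at about (70,405), and the bystanders are where they were. Handing in.

Run:
```python
from rig import arm
arm.sleep(.3);print(arm.current_force(),arm.current_t());arm.sign_off()
```

```text
[ 0.10099921 -0.51412413  0.41484336] 53.8917
the job is handed in; nothing more can be done
```

I fetched the mould from the well with the hook rod, set it down near the middle of the slab, hung the rod back in the fork, and handed the job in at about 54 s. No verdict was reported.

- **Feeling down:** the hook met the lid with about 3 N. That puts the sole 136.4 mm below the grip point, which agrees with the camera estimate of about 136 mm.
- **Lift and placing:** the mould pulled about 2.5 N on the hook, and a picture showed it hanging level and clear of the rim. It touched down on the slab at about 1.6 N, and the hook came free with no sideways force above the noise.
- **Rod return:** the force jumped to about 10 N when the collar landed on the fork, because the last step overshot slightly. That was rod on fork, for which no contact limit is set.
- **Last checks:** the final pictures show the mould upright near the slab's middle, the rod upright in the fork, and the gripper open and clear. I judged these by eye and did not measure the final poses. The bystanders also looked unmoved, though the white soap lay in the arm's shadow and was hard to see. No check failed.

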